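Set the desk radio's dial and snap its guard cap on

ROBOT

A 6-joint arm with a two-finger parallel gripper is mounted at the origin on the work surface. World frame = base frame: x ahead of the robot, y to its left, z up, the work surface at z = 0. Lengths are in mm, angles in rad, forces in N, time in s.
With the tool pointing down it reaches from about 400 to 925 mm from the base axis. Payload 12.5 kg.
Tool frame: the origin (TCP) lies between the finger pads; the fingertips stand 19 mm ahead of it and the grasp point (between the pads) is the TCP (env.tips_ahead is the distance from the TCP to the fingertips, in mm); z points along the fingers, y is the line along which they close (so a half turn about z gives the same grasp; the last joint's range is limited). The gripper opens to 95 mm and grips with 3 to 60 N. Pads are 20 mm wide; open, the fingers measure 119 mm over their backs; the gripper's body (75 mm by 180 mm) begins 59 mm behind the grasp point.
Start: joints at [1.098, 0.491, 1.559, -0, 1.092, -0.106], TCP at [224.129, 583.45, 211.861] pointing down, gripper open.
Joint ranges: [-3.1, 3.1], [-0.84, 2.19], [0.05, 2.79], [-1.13, 4.28], [0.06, 2.93], [-2.69, 2.69]. Speed limits (rad/s): [2.22, 2.22, 2.79, 3.14, 3.14, 3.14].

INTERFACE

Orientations are given as [roll, pitch, yaw] about the fixed x, y, z axes, in that order (R = Rz(yaw) Ry(pitch) Rx(roll)).
In Python, from cell import env gives the robot as it stands.
- The arm moves only by the shell command python3 -m crank 'ROWS'. ROWS is JSON, a list of rows, each a list of 5 numbers: the shift along the tool's x, y, z in mm, then the turn about the tool's z in degrees, then the finger opening in mm, from 0 to 95.1. In form: [[dx, dy, dz, yaw, grip], ...]. A call has 1 to 10 rows; each row is the pose to reach, as a shift and turn from the pose commanded when the call began, along the tool's axes at that moment; what a row does not reach only later rows make up. A row lasts 1/12 s, in which the tool goes at most 41.7 mm and 7.16 degrees, less where a joint would pass 70% of its speed; a pose out of reach is approached as far as the arm can. A call with a gripper value outside its range is refused whole. The fingers move at their own pace and stop on an object; the grip force is fixed at half the most. Time passes only in rows, so rows that repeat a pose let the fingers close. It gives the time, the measured TCP pose, the force, the opening and the grip force at its end, in the units of the state.
- env.state(): the state, without advancing time (a new reading comes with each control period).
- env.read_camera(name): name is "side" or "top"; returns a dict with "img" (480x640x3 uint8, blue, green, red), "K" (3x3 intrinsics, pixels), "pose" (4x4, takes a point from camera to world coordinates). Camera axes: x right, y down, z forward; pixel columns grow to the right and rows downward; lengths in mm; the calibration is good to about 2 mm. A picture is of the moment at which its call begins. There is no depth.
- env.job_done(): hands the job in; it is judged then, once.
The state is a dict: "t": time; "joints": joint angles; "qvel": joint speeds; "tau": joint torques, N m; "eef_pos": TCP position; "tcp_rot": TCP orientation; "ft_force": force on the tool from outside, world axes, zero at the start; "moment": the same for the moment, N m; "opening": opening from 0.0 (shut) to 1.0 (fully open); "grip_force": force on a finger pad.
Only numpy, scipy, OpenCV 4.12 (cv2) and the standard library are available. Lean on these libraries where they do the work, as an engineer would, in place of code of your own. Each camera call takes 0.05 s, during which the arm holds its last target. There are 200 camera calls.

TASK

On the desk radio, turn the dial knob clockwise until its white pointer line stands at the one long mark of the scale. Then fit the loose grey guard cap upright over the knob and press it straight down past the stiff point until it snaps onto the stud, and go on pressing after the snap so that the rubber seal ring under the cap is squeezed down, at least half way. Finish like that, still holding the cap pressed down and not letting go; leave the knob at the mark and do not push the mug, the hand microphone or the stapler about.

Things in the scene. Friction and masses are not known exactly. Their poses are not given: they have to be found in the camera images.
- radio: Desk radio, fixed: dark grey box 200 (x) by 270 (y) by 60 mm high with display, keys, speaker slots and, on its top plate, a dial with a printed scale. Origin: centre of its underside on the desk; z up, x away from the robot at yaw 0.
- stud (a point): Centre of the dial on the radio's top plate (plate surface, 60 mm above the desk), axes as the radio's. Heights in these texts count from here. Bright metal stud, 43 mm in diameter, 26 mm high, top edge chamfered, knob on top. Three spring balls 120 degrees apart stick 3 mm out of its side at height 16.5 mm. Round its foot a black seal ring, 60 mm in diameter, top at height 8 mm.
- knob (a joint): Dial knob on the stud, rad, 0 to 5.24, growing clockwise from above. Its white pointer line stands at 2.618 minus this value, counter-clockwise from stud's x. Long mark: 3.14, good to 0.15. Starts 0.5 to 1.4 short. Black disc 34 mm wide, height 26 to 30 mm; on it a grip bar 32 mm long (along the pointer), 12 mm thick, height 30 to 46 mm. Friction 0.04 N m, stays where left.
- scale_mark (a point): Middle of the long mark (white, 20 by 4 mm, radial) on the top plate, 42.5 mm from the dial's axis. The other ten ticks of the scale are short (7 by 2 mm), 30 degrees apart.
- cap_center (a point): Guard cap, loose, standing mouth down on the desk; point on its axis half-way up, 36 mm above its rim, z up its axis. Grey plastic drum 57 mm wide, 48 mm high, with a round grip 24 mm wide, 24 mm high on top (12 to 36 mm above this point). Hollow: 51 mm wide, 45 mm deep, mouth narrowed to 45 mm by a rounded bead. About 70 g, any yaw. To end within 5 mm of the stud's axis, upright.
- snap (a point): Point on the stud's axis 55 mm above stud: where cap_center is when the cap's bead first meets the balls. Pushing on takes 8 to 10 N at the peak; some 5 mm lower the force drops and the balls snap out and draw the cap down. 11 mm below this point the rim meets the seal ring, and pressing on squeezes it, at 3 N per mm, by 4 mm at most; there it is hard.
- seal (a joint): How far the rubber seal ring is squeezed down, in m: 0 free, 0.004 fully (about 12 N). At least half way (0.002, about 6 N) is wanted while the cap is held pressed at the end; without pressing it springs back to nearly 0.
- mug: Bystander: white mug, 80 mm in diameter, 92 mm high, handle at its +y; origin under its centre. Leave alone.
- radio_mic: Bystander: black hand microphone lying on the desk, 100 (x) by 62 by 32 mm high, with a side key at +y; origin under its centre. Leave alone.
- stapler: Bystander: stapler, 135 (x) by 36 by 47 mm high; origin under its centre. Leave alone.
Things that resemble listed ones, but are neither listed nor needed, are in the scene too. What is shaped like the part that bears cap_center but blue or turquoise is not meant.

How it is judged:
By the outcome, as a careful person would: the job done as asked, in the order asked, and still so for the second after the job is handed in, while the arm keeps its last pose, push and grip.
It also fails if it takes over 58 s, if anything falls off the work surface, if the arm or the gripper's body presses on something with over 40 N, if the wrist force passes 120 N, or if a joint passes its speed limit or range.

## Working session

There is one attempt and no reset: what is moved stays moved. The work goes in short steps, Python scripts to look and compute and a shell command to move; the robot and the scene stay as the last step left them, time stands still between calls to the robot, and variables do not carry over. Pictures are saved under pics/ and viewed, at most 10 in all, crops included, and the job is handed in when it is done.

```bash
mkdir -p pics; ls
python3 - <<'E'
from cell import env
import cv2,numpy as np
for n in("top","side"):
    r=env.read_camera(n); cv2.imwrite(f"pics/{n}0.png",r["img"]); print(n,r["K"].tolist(),np.round(r["pose"],3).tolist())
s=env.state();print(s)
E
```

```text
pics
top [[459.7706765428641, 0.0, 324.582525225988], [0.0, 459.7706765428641, 236.52380806612155], [0.0, 0.0, 1.0]] [[0.014, -0.985, 0.171, 382.343], [-1.0, -0.016, -0.009, 4.463], [0.011, -0.171, -0.985, 1089.308], [0.0, 0.0, 0.0, 1.0]]
side [[536.7857866546949, 0.0, 307.33021922241363], [0.0, 536.7857866546949, 234.11526259446703], [0.0, 0.0, 1.0]] [[0.917, -0.28, 0.285, 223.771], [-0.4, -0.655, 0.641, -813.621], [0.007, -0.702, -0.712, 983.113], [0.0, 0.0, 0.0, 1.0]]
{'t': 0.1, 'joints': array([ 1.09842089e+00,  4.91467611e-01,  1.55937291e+00,  1.50544234e-05,
        1.09166858e+00, -1.05598723e-01]), 'qvel': array([ 0.00105653, -0.0021712 , -0.0020166 ,  0.00100415, -0.00010547,
        0.00031653]), 'tau': array([ 2.73977807e-03, -6.13619328e+01, -2.58608383e+01,  6.93917018e-02,
        4.70392965e-02, -3.75467550e-05]), 'eef_pos': array([224.01276552, 583.2595931 , 211.34522461]), 'tcp_rot': array([-3.14068272e+00, -1.09874401e-04,  2.77480894e+00]), 'ft_force': array([-0.25401156,  0.25971298, -0.20175887]), 'moment': array([ 0.02464396, -0.00961786, -0.0166809 ]), 'grip_force': 0.0, 'opening': 0.9991819821067944}
```

View pics/top0.png

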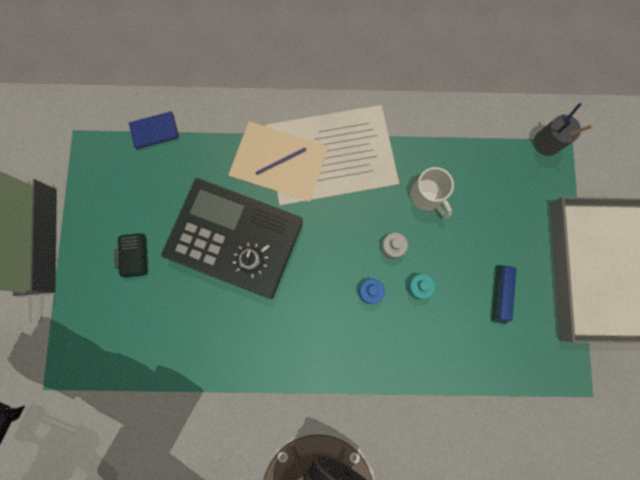

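View pics/side0.png

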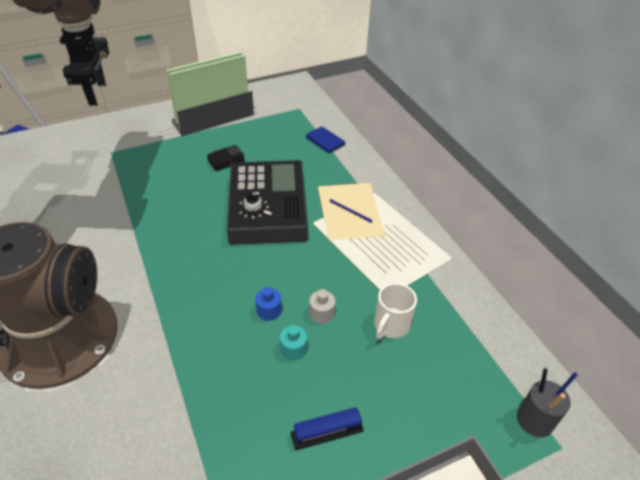

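Top view: the grey cap is at (395,245). Its look-alikes are the blue cap (372,291) and the turquoise cap (422,287), so I choose the grey one. The dial is at (249,259), with the long mark towards (265,248). Side view: grey cap (322,305), dial (253,203). Next is a close crop to check this and read the pointer.

```bash
cat > h.py <<'E'
import numpy as np,cv2
from cell import env
def pt(r,u,v,z):
    d=r["pose"][:3,:3]@np.linalg.solve(r["K"],[u,v,1.]);o=r["pose"][:3,3]
    return o+d*(z-o[2])/d[2]
def px(r,p):
    c=r["pose"][:3,:3].T@(np.array(p,float)-r["pose"][:3,3]);q=r["K"]@c;return q[:2]/q[2]
def crop(r,u,v,w,h,s):
    return cv2.resize(r["img"][v-h//2:v+h//2,u-w//2:u+w//2],None,fx=s,fy=s,interpolation=cv2.INTER_CUBIC)
E
python3 - <<'E'
from h import *
t=env.read_camera("top");s=env.read_camera("side")
a=np.hstack([crop(t,250,259,60,44,6),crop(t,395,248,60,44,6)])
b=np.hstack([crop(s,255,203,60,44,6),crop(s,322,305,60,44,6)])
cv2.imwrite("pics/c1.png",np.vstack([a,b]))
print(pt(t,395,245,72),pt(s,322,295,72),pt(t,249,259,86),pt(s,253,200,86),pt(t,265,248,60))
E
```

```text
[ 542.34138796 -162.731897     72.        ] [ 544.49787699 -173.39035435   72.        ] [504.09763727 160.5672726   86.        ] [506.28605398 157.6919038   86.        ] [532.79898971 129.58069777  60.        ]
```

View pics/c1.png

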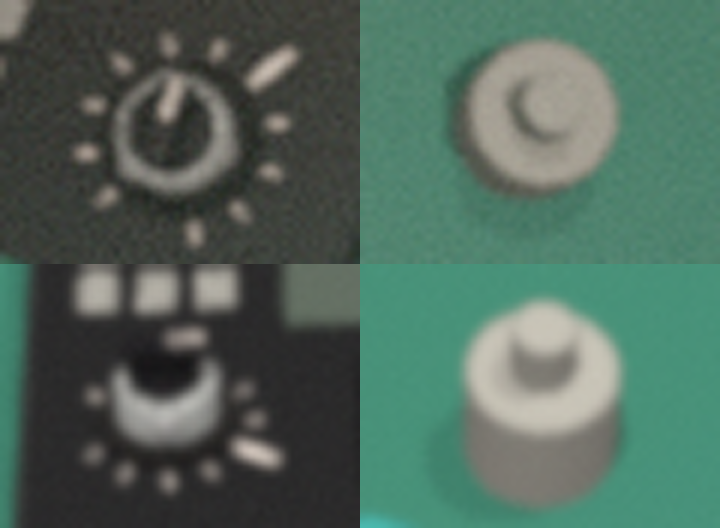

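The crop confirms the cap is grey. The long mark is at top crop (272,68), which is pixel (265.3,248.3), and the pointer stands about one tick and a half before it. Now I fit the dial pose from the ticks.

Run:
```python
from h import *
from scipy.optimize import least_squares
t=env.read_camera("top");s=env.read_camera("side")
T=[(106,196),(86,152),(93,104),(122,64),(168,45),(218,50),(272,68),(278,123),(270,172),(240,211),(194,233)]
T=np.array(T)/6+[220,237]
def f(p):
    o=[]
    for i in range(11):
        a=p[2]+np.radians(150-30*i);R=42.5 if i==6 else p[3]
        o+=list(px(t,[p[0]+R*np.cos(a),p[1]+R*np.sin(a),60])-T[i])
    return o
r=least_squares(f,[504,160,-.4,38]);print("top",r.x,r.cost)
def g(p):
    o=[]
    S=np.array([(95,130),(93,190),(125,209),(168,217),(211,206),(257,189),(255,155),(245,126)])/6+[225,181]
    a=r.x[2]
    for i,k in enumerate([3,4]): pass
    return o
P=lambda u,v,ou,ov:(u/6+ou,v/6+ov)
p1=pt(t,*P(163,118,220,237),106);p2=pt(t,*P(178,82,220,237),106)
d=p2-p1;print("pointer",p1,p2,"ang",np.arctan2(d[1],d[0]),"from axis",np.arctan2(p2[1]-r.x[1],p2[0]-r.x[0]),"mark",r.x[2]-.5236)
print("side long",pt(s,*P(257,189,225,181),60),"pred",r.x[0]+42.5*np.cos(r.x[2]-.5236),r.x[1]+42.5*np.sin(r.x[2]-.5236))
print("cap",pt(t,*P(190,103,365,226),72),pt(s,*P(183,63,292,283),72))
```

```text
top [ 5.05142080e+02  1.61722782e+02 -3.52177427e-01  3.58366715e+01] 0.19246464156115148
pointer [506.65786019 161.60162653 106.        ] [519.75915989 156.77806886 106.        ] ang -0.3527728268110172 from axis -0.32619880357781306 mark -0.8757774269432461
side long [532.97033592 126.78341376  60.        ] pred 532.3590777315062 129.08101368258556
cap [ 546.56366547 -166.53055425   72.        ] [ 547.18620579 -170.11324557   72.        ]
```

The mark is 0.52 rad (30°) clockwise of the pointer. The tool's closing axis is already square to the bar, so I move over the knob.

```bash
cat >> h.py <<'E'
from scipy.spatial.transform import Rotation as Ro
def delta(p):
    s=env.state();R=Ro.from_euler("xyz",s["tcp_rot"])
    print("delta",np.round(R.inv().apply(np.array(p)-s["eef_pos"]),1),"pos",np.round(s["eef_pos"],1),"rot",np.round(s["tcp_rot"],3),"f",np.round(s["ft_force"],1),"open",round(s["opening"]*95.1,1),"t",s["t"])
E
python3 -m crank '[[-414,-294,60,0,40],[-414,-294,60,0,40],[-414,-294,60,0,40],[-414,-294,60,0,40],[-414,-294,60,0,40],[-414,-294,60,0,40],[-414,-294,60,0,40],[-414,-294,60,0,40],[-414,-294,60,0,40],[-414,-294,60,0,40]]'
python3 -c "
from h import *
delta([505.3,160.7,150])"
```

```text
t: 1.13
eef_pos: [453.9, 237.0, 162.9]
tcp_rot: [3.141, 0.0, 2.775]
ft_force: [0.6, 0.6, -0.4]
opening: 0.427
grip_force: 0.0
delta [-75.3 -52.8  12.9] pos [453.9 237.  162.9] rot [3.141 0.    2.775] f [ 0.6  0.6 -0.4] open 40.6 t 1.1333
```

```bash
python3 -m crank '[[-60,-42,10,0,40],[-60,-42,10,0,40],[-60,-42,10,0,40],[-60,-42,10,0,40],[-60,-42,10,0,40]]' >/dev/null
python3 - <<'E'
from h import *
delta([505.3,160.7,150])
t=env.read_camera("side");cv2.imwrite("pics/k1.png",crop(t,253,190,160,120,5))
E
```

```text
delta [-17.1 -12.3   2.9] pos [493.8 178.3 152.9] rot [ 3.142 -0.     2.774] f [-0.1 -0.6  0.2] open 39.7 t 1.55
```

View pics/k1.png

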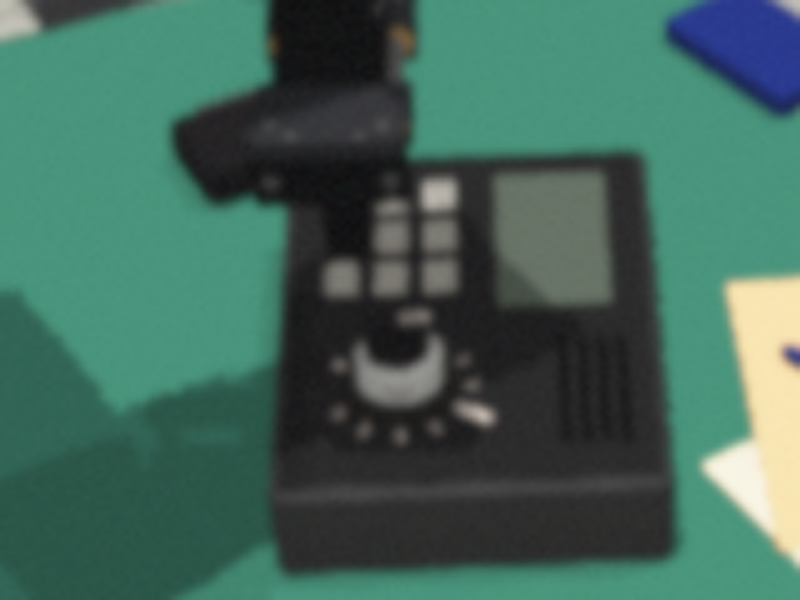

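The dial and pointer are unchanged and the gripper is just short of the knob. I use the side ticks (long mark at crop (475,411)) as a second fit while closing in.

```bash
python3 -m crank '[[-17,-12,3,0,40],[-17,-12,3,0,40],[-17,-12,3,0,40],[-17,-12,3,0,40]]' >/dev/null
python3 - <<'E'
from h import *
from scipy.optimize import least_squares
s=env.read_camera("side")
S={0:(340,366),10:(338,413),9:(364,432),8:(401,437),7:(437,429),6:(475,411),5:(471,386),4:(464,360)}
def f(p):
    o=[]
    for i,q in S.items():
        a=p[2]+np.radians(150-30*i);R=42.5 if i==6 else 36
        o+=list(px(s,[p[0]+R*np.cos(a),p[1]+R*np.sin(a),60])-np.array(q)/5-[173,130])
    return o
r=least_squares(f,[504,160,-.35]);print(r.x,r.cost)
delta([505.2,160.8,111])
E
```

```text
[ 5.05514442e+02  1.58827752e+02 -3.46918130e-01] 0.33451384469206963
delta [-0.4 -0.8 39.1] pos [505.1 161.7 150.1] rot [3.141 0.    2.776] f [ 0.9 -0.  -0.1] open 40.0 t 1.9833
```

```bash
python3 -m crank '[[-0.5,-1.2,20,0,40],[-0.5,-1.2,39,0,40],[-0.5,-1.2,39,0,40],[-0.5,-1.2,39,0,40],[-0.5,-1.2,39,0,8],[-0.5,-1.2,39,0,8],[-0.5,-1.2,39,0,8],[-0.5,-1.2,39,0,8],[-0.5,-1.2,39,0,8],[-0.5,-1.2,39,0,8]]'
python3 -c "
from h import *
delta([505.3,160.3,111]);print(env.state()['moment'])"
```

```text
t: 2.82
eef_pos: [505.8, 159.5, 111.2]
tcp_rot: [3.141, 0.0, 2.775]
ft_force: [0.1, -0.3, -0.1]
opening: 0.095
grip_force: 0.0
delta [0.7 0.6 0.2] pos [505.8 159.5 111.2] rot [3.141 0.    2.775] f [ 0.1 -0.3 -0.1] open 9.0 t 2.8167
[ 0.01741851 -0.01872632 -0.03008779]
```

Run:
```python
from h import *
print(env.tips_ahead)
s=env.read_camera("side");t=env.read_camera("top")
cv2.imwrite("pics/k2.png",np.hstack([crop(s,253,190,100,110,4),crop(t,250,259,100,110,4)]))
```

```text
19.0
```

View pics/k2.png

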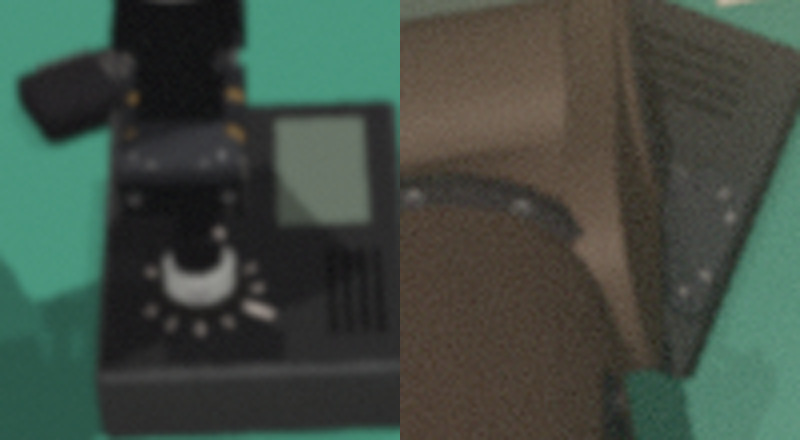

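The picture shows the fingers down at the knob, at side crop (200,240). I close further and read the opening.

```bash
python3 -m crank '[[0,0,0,0,0],[0,0,0,0,0],[0,0,0,0,0],[0,0,0,0,0]]'
```

```text
t: 3.25
eef_pos: [505.7, 159.5, 110.9]
tcp_rot: [3.141, -0.0, 2.775]
ft_force: [0.1, -0.7, 0.2]
opening: 0.005
grip_force: 0.0
```

Run:
```python
from h import *
s=env.read_camera("side")
im=crop(s,253,195,66,60,10)
o=np.array([220,165])
for p,c in [((505.7,159.5,92),(0,0,255)),((505.7,159.5,111),(0,255,255)),((505.4,160.3,106),(0,255,0)),((505.4,160.3,86),(255,0,0))]:
    q=(px(s,p)-o+.5)*10;print(p,q);cv2.circle(im,tuple(int(v) for v in q),4,c,-1)
g=cv2.LUT(im,np.array([min(255,int(255*(i/255)**.45)) for i in range(256)],np.uint8))
cv2.imwrite("pics/k3.png",g)
```

```text
(505.7, 159.5, 92) [328.78781693 333.19550857]
(505.7, 159.5, 111) [323.72288452 275.48398751]
(505.4, 160.3, 106) [322.84202583 289.14053499]
(505.4, 160.3, 86) [328.1642221 349.5323078]
```

View pics/k3.png

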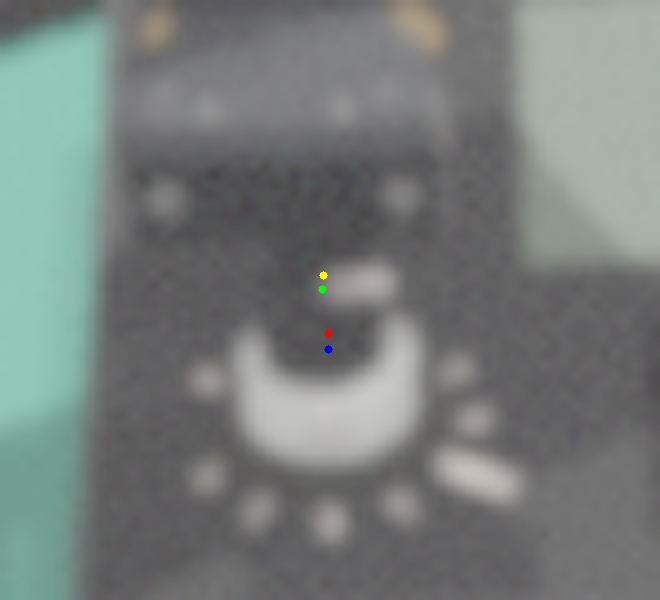

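Run:
```python
from h import *
s=env.read_camera("side")
ty=np.array([.358,.934]);tx=np.array([-.934,.358])
for z in (125,134,150): 
  print(z,[np.round((px(s,[*(np.array([493.8,178.3])+k*ty+m*tx),z])-[173,130])*5) for k in(-32,-20) for m in(-10,10)])
print("now, k3 coords; observed fingers?")
for z in (92,100,108,120): 
  print(z,[np.round((px(s,[*(np.array([505.7,159.5])+k*ty+m*tx),z])-[220,165])*10) for k in(-12,0) for m in(-10,10)])
for z in(170,):print([np.round((px(s,[*(np.array([505.7,159.5])-90*ty+m*tx),z])-[220,165])*10) for m in(-37,37)])
# brightness profile on gripped area
im=cv2.cvtColor(s["img"],cv2.COLOR_BGR2GRAY);print(im[180:204,244:264])
```

```text
125 [array([375., 314.]), array([334., 315.]), array([376., 298.]), array([335., 299.])]
134 [array([374., 300.]), array([332., 301.]), array([375., 284.]), array([333., 285.])]
150 [array([371., 275.]), array([330., 276.]), array([372., 258.]), array([331., 259.])]
now, k3 coords; observed fingers?
92 [array([363., 359.]), array([282., 361.]), array([364., 327.]), array([284., 329.])]
100 [array([361., 335.]), array([280., 337.]), array([362., 303.]), array([281., 305.])]
108 [array([359., 311.]), array([277., 313.]), array([360., 279.]), array([279., 281.])]
120 [array([356., 274.]), array([274., 276.]), array([357., 242.]), array([275., 244.])]
[array([454., 330.]), array([127., 338.])]
[[ 30  31  30  28  32  31  30  29  29  28  28  30  28  28  29  28  28  28
   28  32]
 [ 25  23  21  23  23  23  22  22  23  23  23  22  23  24  24  26  23  24
   24  26]
 [ 21  22  19  18  21  18  20  17  20  18  20  24  21  23  29  33  33  30
   27  29]
 [ 21  22  18  18  15  23  20  18  19  24  20  21  20  24  37  47  47  40
   29  30]
 [ 17  19  20  19  17  23  20  20  20  17  15  19  20  28  40
[... 939 characters left out ...]
  38  31
   31  32]
 [ 31  30  27  23  26  24  23  25  24  27  28  30  30  36  49  57  53  40
   33  31]
 [ 39  41  34  24  23  23  22  24  25  24  25  27  24  38  62  80  77  58
   42  33]
 [ 59  63  47  29  22  21  23  22  23  25  23  21  25  42  73  99 102  76
   47  33]
 [ 79  84  60  33  24  22  22  23  25  18  22  23  26  45  80 114 116  90
   57  35]
 [ 94 101  76  42  28  22  23  22  26  21  25  27  33  59  96 127 128  98
   60  39]
 [100 110  90  59  36  29  26  24  26  29  32  42  57  82 115 137 130  97
   61  46]
 [102 117 108  88  65  53  47  44  43  47  56  73  93 116 135 142 129  97
   60  50]
 [ 99 122 124 116 102  92  85  81  82  84  95 113 128 141 144 142 127  93
   57  46]]
```

Run:
```python
from h import *
for n in("side","top"):
    r=env.read_camera(n)
    for z in(193,212,271):print(n,z,px(r,[224,583.3,z]))
im=cv2.imread("pics/side0.png")[20:130,40:140];im2=cv2.imread("pics/top0.png")[380:480,0:100][:100]
im=cv2.resize(im,None,fx=4,fy=4,interpolation=2);im2=cv2.resize(im2,(400,440),interpolation=2)
b=np.hstack([im,im2]);b=cv2.LUT(b,np.array([min(255,int(255*(i/255)**.6)) for i in range(256)],np.uint8))
cv2.imwrite("pics/g0.png",b)
```

```text
side 193 [ 99.76719313 101.65661973]
side 212 [97.87377855 95.46240284]
side 271 [91.76148098 75.46630835]
top 193 [  5.22292764 398.81596698]
top 212 [ -1.8426533  400.67073562]
top 271 [-25.96138847 407.00208672]
```

View pics/g0.png

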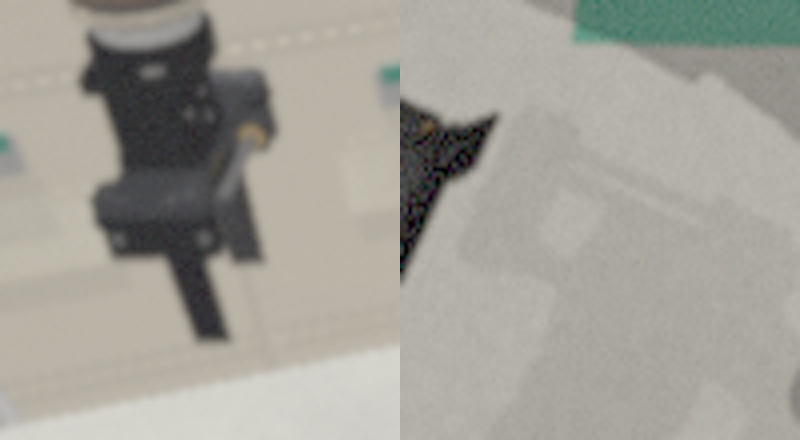

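Side crop: finger bottoms at (212,338) and (250,262). Both lie about 20 mm higher than I projected. Next I test height error against y error using the top view's finger tip at pixel (24.5,406).

Run:
```python
from h import *
from scipy.optimize import least_squares
s=env.read_camera("side");t=env.read_camera("top")
ty=np.array([.358,.934])
n=np.array([224,583.3])-59*ty;f=np.array([224,583.3])+47.5*ty
for z in(193,212):print(z,px(s,[*n,z]),px(s,[*f,z]),px(t,[*n,z]),px(t,[*(n-10*np.array([-.934,.358])),z]))
```

```text
193 [ 94.72353507 113.69554166] [103.6245168  92.4494098] [ 33.76588353 411.1651429 ] [ 36.33145237 405.87927019]
212 [ 92.72570552 107.43480357] [101.8090589   86.31048266] [ 27.31806249 413.30576298] [ 29.95410296 407.89657103]
```

```bash
python3 -m crank '[[0,0,0,0,40],[0,0,0,0,40],[0,0,0,0,40],[0,0,0,0,40],[0,0,0,0,40],[0,0,3,0,40],[0,0,6,0,40],[0,0,9,0,40],[0,0,12,0,40],[0,0,12,0,40]]'
```

```text
t: 4.38
eef_pos: [505.4, 159.4, 98.2]
tcp_rot: [-3.141, -0.001, 2.775]
ft_force: [0.1, 0.2, -0.1]
opening: 0.416
grip_force: 0.0
```

The height reading is off: the tips are at about the reported TCP z, not 19 mm below it. I go down a little more and close.

```bash
python3 -m crank '[[0,-0.5,2,0,40],[0,-0.5,4,0,40],[0,-0.5,4,0,40],[0,-0.5,4,0,8],[0,-0.5,4,0,8],[0,-0.5,4,0,8],[0,-0.5,4,0,8],[0,-0.5,4,0,8],[0,-0.5,4,0,8],[0,-0.5,4,0,8]]'
```

```text
t: 5.22
eef_pos: [506.7, 160.5, 95.1]
tcp_rot: [3.138, 0.002, 2.774]
ft_force: [4.8, 12.7, -3.9]
opening: 0.12
grip_force: 30.0
```

Gripped: opening 11.4 mm, 30 N. I relieve the side force, then turn.

```bash
python3 -m crank '[[0,1.5,0,0,8],[0,1.5,0,0,8],[0,1.5,0,0,8]]'; python3 -m crank '[[0,1.5,0,5,8],[0,1.5,0,10,8],[0,1.5,0,15,8],[0,1.5,0,20,8],[0,1.5,0,25,8],[0,1.5,0,29.5,8],[0,1.5,0,29.5,8],[0,1.5,0,29.5,8],[0,1.5,0,29.5,8]]'
```

```text
t: 5.47
eef_pos: [506.7, 160.6, 95.1]
tcp_rot: [3.141, 0.001, 2.775]
ft_force: [3.7, 3.2, -1.2]
opening: 0.124
grip_force: 30.0
t: 6.22
eef_pos: [506.3, 160.3, 95.1]
tcp_rot: [-3.14, 0.001, 2.26]
ft_force: [0.9, -13.3, 4.1]
opening: 0.124
grip_force: 30.0
```

```bash
python3 -m crank '[[0,-1.2,0,0,8],[0,-1.2,0,0,8],[0,-1.2,0,0,45],[0,-1.2,0,0,45],[0,-1.2,0,0,45],[0,-1.2,0,0,45],[0,-1.2,-40,0,60],[0,-1.2,-80,0,60],[0,-1.2,-80,0,60],[0,-1.2,-80,0,60]]'
python3 -c "
from h import *
delta([547,-168.5,175])"
```

```text
t: 7.05
eef_pos: [506.2, 161.3, 176.8]
tcp_rot: [3.138, 0.002, 2.26]
ft_force: [-1.1, -0.8, -0.2]
opening: 0.606
grip_force: 0.0
delta [-280.5 -178.3    1.6] pos [506.2 161.3 176.8] rot [3.138e+00 2.000e-03 2.260e+00] f [-1.1 -0.8 -0.2] open 57.7 t 7.05
```

```bash
python3 -m crank '[[-280.5,-178,0,0,55],[-280.5,-178,0,0,55],[-280.5,-178,0,0,55],[-280.5,-178,0,0,55],[-280.5,-178,0,0,55],[-280.5,-178,0,0,55],[-280.5,-178,0,0,55],[-280.5,-178,0,0,55],[-280.5,-178,0,0,55],[-280.5,-178,0,0,55]]'
python3 - <<'E'
from h import *
delta([547.5,-168.3,80])
s=env.read_camera("side");t=env.read_camera("top")
a=np.hstack([crop(t,250,259,60,44,6),crop(s,255,203,60,44,6)])
b=np.hstack([crop(s,322,295,120,80,6)]);cv2.imwrite("pics/c2.png",cv2.resize(np.vstack([a,b[:330]]),None,fx=1,fy=1))
E
```

```text
t: 7.88
eef_pos: [545.9, -170.1, 173.2]
tcp_rot: [-3.141, -0.002, 2.257]
ft_force: [0.1, 0.4, -0.2]
opening: 0.576
grip_force: 0.0
delta [ 0.2  2.5 93.2] pos [ 545.9 -170.1  173.2] rot [-3.141e+00 -2.000e-03  2.257e+00] f [ 0.1  0.4 -0.2] open 54.7 t 7.8833
```

View pics/c2.png

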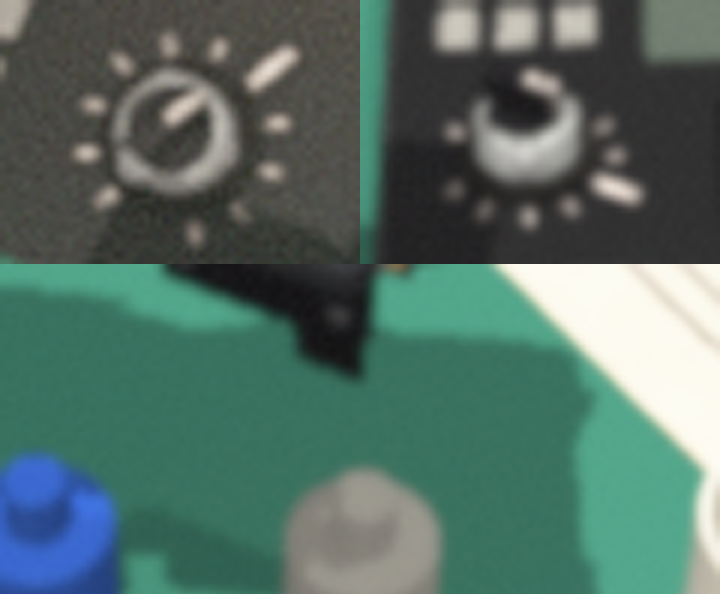

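The pointer (top crop (168,118) to (205,92)) now aims at the long mark, and the grey cap is below the gripper. I check the pointer angle numerically and descend.

```bash
python3 -m crank '[[0,2.5,30,0,55],[0,2.5,60,0,55],[0,2.5,93,0,55],[0,2.5,93,0,55],[0,2.5,105,0,55],[0,2.5,112,0,55],[0,2.5,112,0,55]]'
python3 - <<'E'
from h import *
delta([547.5,-168.3,55])
t=env.read_camera("top");g=cv2.cvtColor(t["img"],cv2.COLOR_BGR2GRAY).astype(float)
def ax(u0,u1,v0,v1,z,th):
    V,U=np.mgrid[v0:v1,u0:u1];w=np.clip(g[v0:v1,u0:u1]-th,0,None)
    P=np.array([pt(t,u,v,z)[:2] for u,v in zip(U.ravel(),V.ravel())]);w=w.ravel();c=(P*w[:,None]).sum(0)/w.sum()
    e,v=np.linalg.eigh(((P-c)*w[:,None]).T@(P-c));d=v[:,1]*np.sign(v[0,1]);return c,np.arctan2(d[1],d[0])
for th in(90,110):print(ax(246,255,251,259,106,th),ax(260,271,243,254,60,th))
c,_=ax(246,255,251,259,106,100);print(np.arctan2(c[1]-160.6,c[0]-505.9),np.arctan2(c[1]-161.7,c[0]-505.1))
E
```

```text
t: 8.57
eef_pos: [548.4, -166.0, 62.8]
tcp_rot: [-3.141, -0.001, 2.261]
ft_force: [0.2, -0.6, 0.7]
opening: 0.58
grip_force: 0.0
delta [-1.2 -2.1  7.8] pos [ 548.4 -166.    62.8] rot [-3.141e+00 -1.000e-03  2.261e+00] f [ 0.2 -0.6  0.7] open 55.1 t 8.5667
(array([509.44666552, 157.78074456]), np.float64(-1.5497569450056357)) (array([526.19340775, 139.11102998]), np.float64(-0.3173116351669642))
(array([nan, nan]), np.float64(nan)) (array([nan, nan]), np.float64(nan))
nan nan<stdin>:6: RuntimeWarning: invalid value encountered in divide
```

```bash
python3 - <<'E'
from h import *
t=env.read_camera("top");g=cv2.cvtColor(cv2.imread("pics/c2.png"),cv2.COLOR_BGR2GRAY).astype(float)
def ax(u0,u1,v0,v1,z,th):
    V,U=np.mgrid[v0:v1:2,u0:u1:2];w=np.clip(g[v0:v1:2,u0:u1:2]-th,0,None)
    P=np.array([pt(t,(u+.5)/6-.5+220,(v+.5)/6-.5+237,z)[:2] for u,v in zip(U.ravel(),V.ravel())]);w=w.ravel();c=(P*w[:,None]).sum(0)/w.sum()
    e,v=np.linalg.eigh(((P-c)*w[:,None]).T@(P-c));d=v[:,1]*np.sign(v[0,1]);return c,np.arctan2(d[1],d[0])
for th in(110,130,150):print(ax(155,205,90,130,106,th),ax(240,304,36,98,60,th))
E
python3 -m crank '[[0,-1,3,0,55],[0,-1,6,0,55],[0,-1,9,0,55],[0,-1,11,0,55],[0,-1,11,0,55]]'
```

```text
(array([511.89430567, 155.21358871]), np.float64(-0.9072539632394521)) (array([533.13439356, 130.08435901]), np.float64(-0.8724779017805532))
(array([511.95549835, 155.14971317]), np.float64(-0.9103662931672718)) (array([533.12509048, 130.10278454]), np.float64(-0.8720979927636923))
(array([511.90937811, 155.2262749 ]), np.float64(-0.914501984162331)) (array([533.11788736, 130.12568853]), np.float64(-0.8689612686758307))
t: 9.08
eef_pos: [547.6, -167.6, 51.6]
tcp_rot: [-3.141, -0.001, 2.26]
ft_force: [0.6, 0.2, -0.5]
opening: 0.577
grip_force: 0.0
```

The pointer is within 0.04 rad of the mark. I go down to just touch the shoulder of the cap.

```bash
python3 -m crank '[[0,0,1,0,50],[0,0,2,0,50],[0,0,2.5,0,50],[0,0,2.5,0,50]]';python3 -m crank '[[0,0,1,0,50],[0,0,1.5,0,50],[0,0,1.5,0,50]]'
```

```text
t: 9.42
eef_pos: [547.8, -167.7, 49.3]
tcp_rot: [3.142, -0.0, 2.26]
ft_force: [-0.4, 0.5, -0.5]
opening: 0.526
grip_force: 0.0
t: 9.67
eef_pos: [547.8, -167.6, 47.8]
tcp_rot: [3.142, -0.0, 2.26]
ft_force: [-0.3, 0.8, 0.8]
opening: 0.528
grip_force: 0.0
```

```bash
python3 -m crank '[[0,0,1,0,50],[0,0,1.5,0,50],[0,0,1.5,0,50]]';python3 -m crank '[[0,0,1,0,50],[0,0,1.5,0,50],[0,0,1.5,0,50]]'
```

```text
t: 9.92
eef_pos: [547.8, -167.6, 46.3]
tcp_rot: [3.142, -0.0, 2.26]
ft_force: [1.0, 1.1, -0.4]
opening: 0.53
grip_force: 0.0
t: 10.17
eef_pos: [547.9, -167.7, 45.5]
tcp_rot: [3.141, 0.0, 2.26]
ft_force: [-0.8, 0.8, 6.5]
opening: 0.523
grip_force: 3.4
```

Contact at 45.5, so the tips are on the shoulder. I ease off and close.

```bash
python3 -m crank '[[0,0,-0.8,0,50],[0,0,-0.8,0,20],[0,0,-0.8,0,20],[0,0,-0.8,0,20],[0,0,-0.8,0,20],[0,0,-0.8,0,20],[0,0,-0.8,0,20],[0,0,-0.8,0,20]]'
```

```text
t: 10.83
eef_pos: [547.8, -167.6, 45.6]
tcp_rot: [3.142, -0.0, 2.26]
ft_force: [0.4, -0.2, -0.5]
opening: 0.245
grip_force: 30.0
```

```bash
python3 -m crank '[[0,0,-20,0,20],[0,0,-50,0,20],[0,0,-90,0,20],[0,0,-130,0,20],[0,0,-130,0,20],[0,0,-130,0,20]]'
python3 -m crank '[[30,19,0,0,20],[65,41,0,0,20],[100,63,0,0,20],[130,82,0,0,20],[160,101,0,0,20],[190,120,0,0,20],[220,138,0,0,20],[250,157,0,0,20],[280,176,0,0,20],[280,176,0,0,20]]'
python3 -m crank '[[0,0,0,0,20],[0,0,0,0,20]]'
python3 - <<'E'
from h import *
delta([505.6,160.8,165])
s=env.read_camera("side")
cv2.imwrite("pics/p1.png",crop(s,253,185,80,90,6))
E
```

```text
t: 11.33
eef_pos: [548.5, -167.9, 177.7]
tcp_rot: [3.14, 0.004, 2.26]
ft_force: [-0.4, -0.5, -2.1]
opening: 0.248
grip_force: 30.0
t: 12.17
eef_pos: [503.9, 164.9, 174.2]
tcp_rot: [-3.14, -0.002, 2.264]
ft_force: [-0.5, -0.5, -1.6]
opening: 0.248
grip_force: 30.0
t: 12.33
eef_pos: [505.1, 160.1, 174.6]
tcp_rot: [-3.14, -0.001, 2.261]
ft_force: [-0.4, 0.7, -0.2]
opening: 0.246
grip_force: 30.0
delta [0.2 0.8 9.6] pos [505.1 160.1 174.6] rot [-3.140e+00 -1.000e-03  2.261e+00] f [-0.4  0.7 -0.2] open 23.4 t 12.3333
```

View pics/p1.png

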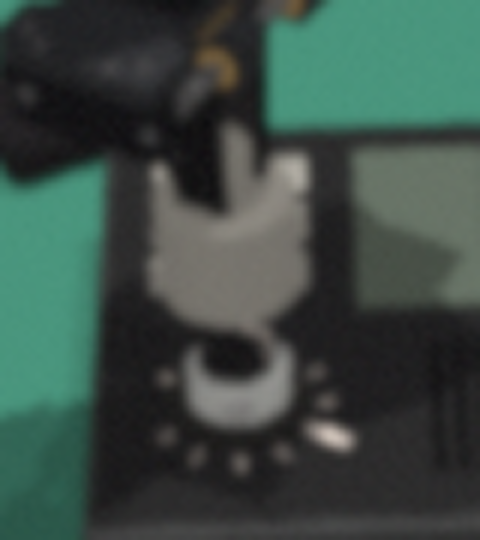

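Side crop: the cap is held upright, drum columns 150 to 310, above the stud, columns 185 to 293. I measure the sideways offset at sub-pixel level from edge profiles.

Run:
```python
from h import *
s=env.read_camera("side");g=cv2.GaussianBlur(cv2.cvtColor(s["img"],cv2.COLOR_BGR2GRAY).astype(float),(1,5),0)
def mid(v,c0,c1):
    row=g[v,c0:c1];m=(row.max()*.85+np.median(np.sort(row)[:6]))/2;i=np.where(row>m)[0];a,b=i[0],i[-1]
    l=a-(row[a]-m)/(row[a]-row[a-1]);r=b+(row[b]-m)/(row[b]-row[b+1]);return c0+l,c0+r
def show(n,rows,c0,c1,f):
    for v in rows:
        l,r=mid(v,c0,c1);print(n,v,round(l,2),round(r,2),"mid",round((l+r)/2,2),"pred",f(v))
# project axis for stud at side-wall: z s.t. row matches silhouette centre
def pred(x,y,v):
    zs=np.linspace(40,190,600);q=np.array([px(s,[x,y,z]) for z in zs]);return round(float(np.interp(-v,-q[:,1],q[:,0])) if q[0,1]<q[-1,1] else float(np.interp(v,q[::-1,1],q[::-1,0])),2)
show("cap",[178,180,182,184],232,274,lambda v:pred(505.1,160.1,v))
show("stud",[202,204,206],238,268,lambda v:pred(505.6,160.8,v))
```

```text
Traceback (most recent call last):
IndexError: index 42 is out of bounds for axis 0 with size 42
```

Run:
```python
from h import *
s=env.read_camera("side");g=cv2.GaussianBlur(cv2.cvtColor(s["img"],cv2.COLOR_BGR2GRAY).astype(float),(1,5),0)
def mid(v,c0,c1):
    row=g[v,c0:c1];m=(np.percentile(row,70)+row.min())/2;i=np.where(row>m)[0];a,b=i[0],i[-1]
    return c0+a-(row[a]-m)/(row[a]-row[a-1]),c0+b+(row[b]-m)/(row[b]-row[b+1])
def pred(x,y,v):
    q=np.array([px(s,[x,y,z]) for z in np.linspace(190,20,600)]);return round(float(np.interp(v,q[:,1],q[:,0])),2)
for n,rows,c0,c1,x,y in(("cap",(178,180,182,184),234,268,505.1,160.1),("stud",(201,203,205),240,266,505.6,160.8)):
    for v in rows:
        l,r=mid(v,c0,c1);print(n,v,round(l,2),round(r,2),"mid",round((l+r)/2,2),"pred",pred(x,y,v))
```

```text
cap 178 237.45 263.79 mid 250.62 pred 250.33
cap 180 237.54 263.44 mid 250.49 pred 250.51
cap 182 237.37 263.66 mid 250.52 pred 250.68
cap 184 236.9 264.0 mid 250.45 pred 250.86Traceback (most recent call last):
  File "<stdin>", line 10, in <module>
  File "<stdin>", line 5, in mid
IndexError: index 26 is out of bounds for axis 0 with size 26
```

```bash
python3 -m crank '[[0.2,0.8,10,0,20],[0.2,0.8,25,0,20],[0.2,0.8,38,0,20],[0.2,0.8,38,0,20],[0.2,0.8,38,0,20]]';python3 -m crank '[[0,0,1.5,0,20],[0,0,3,0,20],[0,0,4.5,0,20],[0,0,6,0,20],[0,0,6,0,20]]'
```

```text
t: 12.9
eef_pos: [505.9, 160.5, 137.0]
tcp_rot: [-3.14, -0.001, 2.259]
ft_force: [0.0, 0.5, -0.6]
opening: 0.249
grip_force: 30.0
t: 13.32
eef_pos: [506.1, 161.0, 131.7]
tcp_rot: [3.141, 0.0, 2.26]
ft_force: [0.4, -0.1, -1.9]
opening: 0.246
grip_force: 30.0
```

```bash
python3 -m crank '[[0,0,1,0,20],[0,0,2,0,20],[0,0,3,0,20],[0,0,3,0,20]]';python3 -m crank '[[0,0,1,0,20],[0,0,2,0,20],[0,0,3,0,20],[0,0,3,0,20]]'
```

```text
t: 13.65
eef_pos: [506.0, 161.0, 128.6]
tcp_rot: [-3.142, -0.0, 2.26]
ft_force: [-0.3, 0.0, -0.3]
opening: 0.247
grip_force: 30.0
t: 13.98
eef_pos: [505.9, 161.1, 125.5]
tcp_rot: [-3.141, -0.0, 2.26]
ft_force: [-1.1, 1.5, -1.1]
opening: 0.243
grip_force: 30.3
```

The rim is below the stud top with almost no force, so the cap is fitted over the stud. Now I press.

```bash
python3 -m crank '[[0,0,1,0,20],[0,0,2,0,20],[0,0,3,0,20],[0,0,3,0,20]]';python3 -m crank '[[0,0,1,0,20],[0,0,2,0,20],[0,0,3,0,20],[0,0,3,0,20]]';python3 -m crank '[[0,0,1,0,20],[0,0,2,0,20],[0,0,3,0,20],[0,0,3,0,20]]'
```

```text
t: 14.32
eef_pos: [506.1, 161.1, 123.1]
tcp_rot: [3.141, -0.0, 2.26]
ft_force: [-1.5, 0.3, 3.1]
opening: 0.245
grip_force: 31.1
t: 14.65
eef_pos: [505.9, 161.1, 119.8]
tcp_rot: [3.141, -0.0, 2.26]
ft_force: [-0.8, 3.1, -0.6]
opening: 0.248
grip_force: 30.6
t: 14.98
eef_pos: [505.6, 161.0, 115.9]
tcp_rot: [-3.14, -0.001, 2.26]
ft_force: [0.2, 3.7, -10.6]
opening: 0.247
grip_force: 30.0
```

Snapped: the force reversed and now draws the cap down. I go on into the seal.

```bash
python3 -m crank '[[0,-0.3,1,0,20],[0,-0.3,2,0,20],[0,-0.3,3,0,20],[0,-0.3,3,0,20]]';python3 -m crank '[[0,0,1,0,20],[0,0,2,0,20],[0,0,2,0,20]]';python3 -m crank '[[0,0,1,0,20],[0,0,1.5,0,20],[0,0,1.5,0,20]]'
```

```text
t: 15.32
eef_pos: [505.8, 160.8, 113.6]
tcp_rot: [-3.142, 0.0, 2.26]
ft_force: [-0.8, 2.3, -3.1]
opening: 0.248
grip_force: 30.1
t: 15.57
eef_pos: [506.1, 160.8, 112.0]
tcp_rot: [3.141, 0.0, 2.26]
ft_force: [-2.4, 1.0, 2.8]
opening: 0.25
grip_force: 30.4
t: 15.82
eef_pos: [506.1, 160.8, 110.7]
tcp_rot: [3.141, 0.0, 2.26]
ft_force: [-3.3, -0.3, 7.0]
opening: 0.242
grip_force: 30.8
```

```bash
python3 -m crank '[[0,0,1,0,20],[0,0,1.3,0,20],[0,0,1.3,0,20],[0,0,1.3,0,20],[0,0,1.3,0,20]]';python3 -m crank '[[0,0,0,0,20],[0,0,0,0,20],[0,0,0,0,20],[0,0,0,0,20],[0,0,0,0,20]]'
python3 - <<'E'
from h import *
s=env.read_camera("side");cv2.imwrite("pics/f1.png",crop(s,253,185,100,90,6))
E
```

```text
t: 16.23
eef_pos: [506.1, 160.8, 109.8]
tcp_rot: [3.141, 0.001, 2.26]
ft_force: [-3.3, 0.2, 9.9]
opening: 0.247
grip_force: 31.1
t: 16.65
eef_pos: [506.1, 160.8, 109.7]
tcp_rot: [3.141, 0.001, 2.26]
ft_force: [-2.9, 0.8, 9.4]
opening: 0.247
grip_force: 31.1
```

View pics/f1.png

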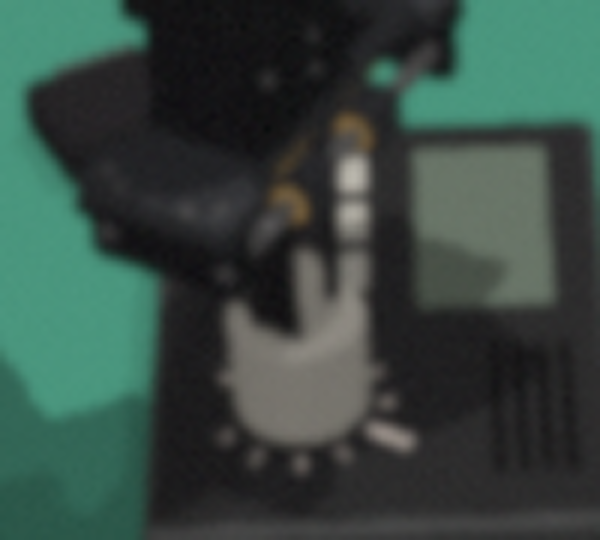

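The cap sits upright over the stud inside the tick ring, drum at crop (300,385). The press is steady at about 9.5 N, which is roughly 3 mm of squeeze, so I hand in.

```bash
python3 -c "
from cell import env
print(env.job_done())"
```

```text
the job is handed in; nothing more can be done
None
```

I handed the job in at about 17 s: the knob pointer measured within 0.04 rad of the long mark before capping, and the cap is snapped on upright and still held pressed at about 9.5 N (roughly 3 mm of seal squeeze, inferred from force and height). No verdict came back, and I did not re-check the mug, hand microphone or stapler at the end.

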